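# Load two reagent bottles into the bottle carrier

### The job

Put the two tall amber bottles from the bench into the two empty cells of the grey bottle carrier, one in each cell, standing upright on its floor. Keep them upright on the way and set them down gently, do not drop them; the short jar already in the carrier stays in its end cell.

Things in the scene. Friction and masses are not known exactly. Their poses are not given: they have to be found in the camera images.
- bottle_a: One of two tall amber bottles alike, on the bench: 56 mm across, 150 mm high, 0.2 to 0.45 kg. Body straight to 92 mm, shoulder, 28 mm neck, black cap 36 mm across from 120 to 150 mm (grip it there from above). Origin: centre of underside; z up. Among them, 95 mm or more away between centres and not wanted: an amber jar as wide but 92 mm high, a clear beaker, a slim white dropper bottle.
- bottle_b: The other of two tall amber bottles alike, on the bench: 56 mm across, 150 mm high, 0.2 to 0.45 kg. Body straight to 92 mm, shoulder, 28 mm neck, black cap 36 mm across from 120 to 150 mm (grip it there from above). Origin: centre of underside; z up. Among them, 95 mm or more away between centres and not wanted: an amber jar as wide but 92 mm high, a clear beaker, a slim white dropper bottle.
- carrier: Grey plastic open carrier, three cells in a row, any yaw; cannot be moved. 254 x 88 mm, 85 mm high, walls, dividers (73 mm high) and floor 5 mm thick; each cell 78 x 78 mm. Steel grips stick out 20 mm at the short ends. Origin: centre of underside; x along the row, y across, z up. Cell centres at x = -83, 0, +83 mm, y = 0; the +83 mm cell holds the short jar, the others are empty.
- short_jar: Short amber jar with black cap, 56 mm across, 92 mm high, already standing in the +x end cell of the carrier, its cap 12 mm above the rim. Origin: centre of its underside; z up. It stays there.
There are look-alikes about, which are no part of the job. What is shaped like the bottle_a but purple or turquoise is not meant. Leave any red look-alike of the bottle_b alone.

How it is judged:
By the outcome, as a careful person would: the job done as asked, in the order asked, and still so for the second after the job is handed in, with the robot touching nothing.
It also fails if it takes over 72 s, if anything falls off the work surface, if the arm or the gripper's body presses on something with over 40 N, if the wrist force passes 120 N, or if a joint passes its speed limit or range.

### The arm

A 6-joint arm with a two-finger parallel gripper is mounted at the origin on the work surface. World frame = base frame: x ahead of the robot, y to its left, z up, the work surface at z = 0. Lengths are in mm, angles in rad, forces in N, time in s.
With the tool pointing down it reaches from about 250 to 800 mm from the base axis. Payload 3.9 kg.
Tool frame: the origin (TCP) lies at the very end of the fingers, on their centre line; the grasp point (between the pads) lies 19 mm behind it (env.grip_point_offset is the distance from the TCP to the grasp point, in mm); z points along the fingers, y is the direction in which the jaws open and shut (so a half turn about z gives the same grasp; the last joint's range is limited). The gripper opens to 85 mm and grips with 20 to 120 N. Pads are 22 mm wide; open, the fingers measure 114 mm over their backs; the gripper's body (76 mm by 85 mm) begins 54 mm behind the grasp point. The pads swing forward as they close: fully open they stand 13 mm farther back than shut.
Start: joints at [1.261, 0.26, -0.138, 1.173, 0, 1.571], TCP at [160.051, 499.999, 231.304] pointing down, gripper open.
Joint ranges: [-2.78, 2.78], [-0.83, 1.72], [-1.28, 1.37], [-1.9, 2.12], [-1.57, 1.48], [-3.14, 3.14]. Speed limits (rad/s): [2.57, 2.57, 3.14, 3.14, 3.14, 3.14].

### API

Orientations are given as a rotation vector (axis times angle).
In Python, from rig import sensors, get_image, env gives the robot as it stands.
- The arm moves only by the shell command python3 -m handwheel 'ROWS' [FORCE]. ROWS is JSON, a list of rows, each a list of 7 numbers: the shift along the world's x, y, z in cm, then the turn, a rotation vector about the world's x, y, z in rad, then the finger opening in cm, from 0 to 8.54. In form: [[dx, dy, dz, ax, ay, az, jaw], ...]. A call has 1 to 20 rows; each row shifts and turns the commanded pose from where the row before left it; what a row does not reach is not made up. A row lasts 1/10 s, in which the tool goes at most 50 mm and 8.59 degrees, less where a joint would pass 70% of its speed; a pose out of reach is approached as far as the arm can. A call with a gripper value outside its range is refused whole. The fingers move at their own pace and stop on an object; FORCE is the grip in N (left out, the last holds). Time passes only in rows, so rows that do not move let the fingers close. It gives the time, the measured TCP pose, the force and the opening at its end, in the units of the state.
- sensors.sense(): the state, without advancing time (a new reading comes with each control period).
- get_image(name): name is "scene" or "top" or "wrist"; returns a dict with "img" (400x640x3 uint8, red, green, blue), "depth" (400x640 float32, mm along the optical axis (not along the pixel's ray), 0 where there is no reading), "fov_y" (degrees; the focal length in pixels is half the picture's height over the tangent of half this angle, whatever the lens; pixels are square), "cx", "cy" (the principal point, pixels), "rvec" (rotation vector, rad) and "tvec" (3), from world to camera coordinates, as OpenCV has them. Camera axes: x right, y down, z forward; pixel columns grow to the right and rows downward; lengths in mm; the calibration is good to about 2 mm. A picture is of the moment at which its call begins.
- env.sign_off(): hands the job in, once; it reports no verdict.
The state is a dict: "t": time; "joint_pos": joint angles; "dq": joint speeds; "joint_efforts": joint torques, N m; "tool_pos": TCP position; "eef_rot": TCP orientation; "ft_force": force on the tool from outside, world axes, zero at the start; "torque": the same for the moment, N m; "finger_gap": finger opening in mm.
Only numpy, scipy, OpenCV 4.12 (cv2) and the standard library are available. Lean on these libraries where they do the work, as an engineer would, in place of code of your own. Each camera call takes 0.05 s, during which the arm holds its last target. There are 200 camera calls.

## Working session

There is one attempt and no reset: what is moved stays moved. The work goes in short steps, Python scripts to look and compute and a shell command to move; the robot and the scene stay as the last step left them, time stands still between calls to the robot, and variables do not carry over. Pictures are saved under pics/ and viewed, about 8 in all and at most 12, crops included, and the job is handed in when it is done.

```bash
mkdir -p pics
cat > h.py <<'E'
import numpy as np, cv2
from rig import sensors, get_image, env
def cam(n):
    d=get_image(n); R=cv2.Rodrigues(np.array(d["rvec"],float))[0]; t=np.array(d["tvec"],float).ravel()
    h=d["img"].shape[0]; f=h/2/np.tan(np.radians(d["fov_y"])/2)
    return d,R,t,f
def ray(c,u,v,z):
    d,R,t,f=c; o=-R.T@t; r=R.T@np.array([(u-d["cx"])/f,(v-d["cy"])/f,1.]); return o+r*(z-o[2])/r[2]
def cloud(c):
    d,R,t,f=c; h,w=d["depth"].shape; u,v=np.meshgrid(np.arange(w),np.arange(h)); D=d["depth"]
    P=np.stack([(u-d["cx"])/f*D,(v-d["cy"])/f*D,D],-1); return (P-t)@R
def save(c,n): cv2.imwrite("pics/"+n+".png",c[0]["img"][...,::-1])
E
python3 - <<'E'
from h import *
for n in("top","scene"):
    c=cam(n); save(c,n+"0"); print(n,c[3],c[0]["cx"],c[0]["cy"],-c[1].T@c[2]); np.savez(n+"0.npz",P=cloud(c),img=c[0]["img"],D=c[0]["depth"])
print(sensors.sense())
E
```

```text
top 424.9626111467789 323.8255923177883 194.7439093298248 [340.39537537 -19.35336188 947.60446657]
scene 448.8992033963879 319.4583763964585 201.58556220329837 [ 880.89262997 -386.44689019  733.10473003]
{'t': 0.1, 'joint_pos': array([ 1.26100753e+00,  2.60623327e-01, -1.39225421e-01,  1.17272178e+00,
       -1.87349630e-05,  1.57077801e+00]), 'dq': array([-0.001046  , -0.00209118,  0.00272419, -0.00060859,  0.00085198,
        0.00027601]), 'joint_efforts': array([ 4.92744584e-04, -4.06506765e+01,  2.54527295e+01,  1.00645903e-02,
       -7.58062413e-06,  8.92805019e-06]), 'tool_pos': array([159.86881893, 499.4226409 , 230.55106956]), 'eef_rot': array([-4.84603593e-01, -3.10373205e+00,  2.75784796e-03]), 'ft_force': array([-0.79358393, -0.18715155,  0.17463691]), 'torque': array([0.02463872, 0.02337551, 0.03127015]), 'finger_gap': 85.40496174357627}
```

View pics/top0.png

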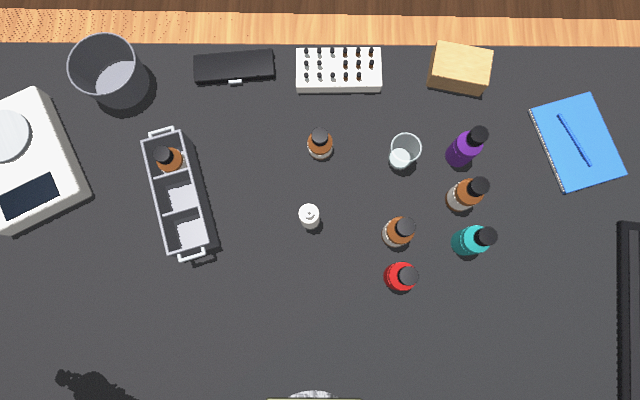

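View pics/scene0.png

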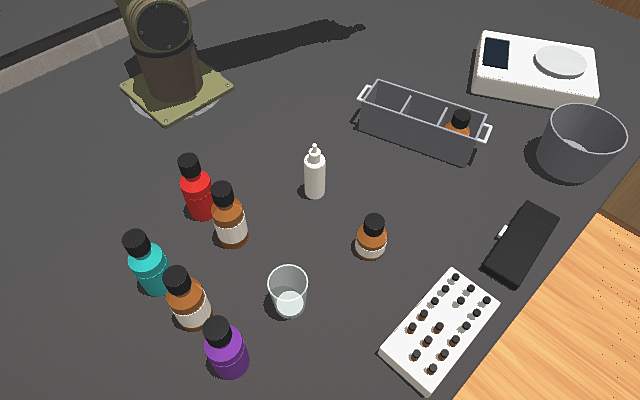

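Top view: the tall amber bottles have caps at about (406,227) and (479,187). Red is at (408,275), teal at (487,236) and purple at (478,135). The amber jar is at (320,133), and the carrier spans (143,135)–(218,258) with the short jar in its upper (far) cell. The scene view agrees. Next I'll measure caps and carrier.

Run:
```python
from h import *
for n in("top0","scene0"):
    z=np.load(n+".npz"); P,img=z["P"],z["img"].astype(int)
    m=(P[...,2]>143)&(P[...,2]<157)&(img.max(-1)<90)&(z["D"]>0)&(P[...,1]<100)&(P[...,0]>200)
    k,l,s,_=cv2.connectedComponentsWithStats(m.astype(np.uint8))
    for i in range(1,k):
        if s[i,4]>30:
            p=P[l==i]; (x,y),r=cv2.minEnclosingCircle(p[:,:2].astype(np.float32)); print(n,s[i,:2],s[i,4],"cap",round(x),round(y),"r",round(r,1),"z",round(np.median(p[:,2])), p.mean(0)[:2].round())
    m=(P[...,2]>79)&(P[...,2]<91)&(P[...,1]>150)&(P[...,1]<500)&(P[...,0]>230)&(P[...,0]<560)&(z["D"]>0)&(img.max(-1)-img.min(-1)<25)&(img.max(-1)>90)
    k,l,s,_=cv2.connectedComponentsWithStats(m.astype(np.uint8),connectivity=8)
    i=1+np.argmax(s[1:,4]); p=P[l==i]; print(n,s[i],"rim z",np.median(p[:,2]),cv2.minAreaRect(p[:,:2].astype(np.float32)))
# rim corners by ray on z=85 (top), sanity via red/blue items near
```

```text
top0 [469 125] 268 cap 627 -323 r 18.6 z 150 [ 625. -322.]
top0 [470 176] 283 cap 522 -317 r 18.2 z 150 [ 522. -317.]
top0 [477 226] 297 cap 424 -326 r 18.5 z 150 [ 425. -325.]
top0 [147 172  63  84 638] rim z 84.67978333536769 ((486.2462158203125, 283.732666015625), (180.26251220703125, 89.70059204101562), 17.553499221801758)
scene0 [177 152] 302 cap 352 -174 r 19.2 z 150 [ 354. -176.]
scene0 [210 180] 335 cap 443 -173 r 18.6 z 150 [ 445. -174.]
scene0 [122 228] 420 cap 426 -327 r 18.8 z 150 [ 428. -327.]
scene0 [162 265] 486 cap 524 -318 r 18.6 z 150 [ 525. -319.]
scene0 [202 315] 577 cap 627 -323 r 18.5 z 150 [ 628. -324.]
scene0 [361  78  93  46 353] rim z 84.6519861878176 ((486.35772705078125, 283.7933654785156), (180.80722045898438, 91.4898681640625), 18.059524536132812)
```

Run:
```python
from h import *
for n in("top0","scene0"):
    z=np.load(n+".npz"); P,img=z["P"],z["img"].astype(int)
    m=(P[...,2]>79)&(P[...,2]<91)&(P[...,1]>180)&(P[...,1]<400)&(P[...,0]>330)&(P[...,0]<700)&(z["D"]>0)&(img.max(-1)-img.min(-1)<25)&(img.max(-1)>90)
    m[:, :100]=0 if n=="top0" else m[:, :100]
    k,l,s,_=cv2.connectedComponentsWithStats(m.astype(np.uint8),connectivity=8)
    for i in range(1,k):
        if s[i,4]>60: p=P[l==i]; print(n,s[i],p.min(0).round(),p.max(0).round(),cv2.minAreaRect(p[:,:2].astype(np.float32)))
    p=P[m]; print("all",cv2.minAreaRect(p[:,:2].astype(np.float32)))
    # dividers z~73+5? 
    m=(P[...,2]>95)&(P[...,1]>200)&(P[...,1]<340)&(P[...,0]>400)&(P[...,0]<700)&(z["D"]>0)
    p=P[m]; print("jar?",len(p),p.mean(0) if len(p) else "", p.max(0) if len(p) else "")
```

```text
top0 [140 129  70 127 999] [387. 215.  79.] [656. 374.  90.] ((521.7612915039062, 294.98187255859375), (254.78369140625, 89.6981430053711), 17.56772232055664)
all ((521.7612915039062, 294.98187255859375), (254.78369140625, 89.6981430053711), 17.56772232055664)
jar? 209 [596.76971602 322.13517694  97.21314668] [614.70396117 339.20085822 101.70330819]
scene0 [361  78 127  63 588] [387. 215.  80.] [656. 374.  88.] ((521.502685546875, 294.8768005371094), (255.08848571777344, 92.44426727294922), 17.449495315551758)
all ((521.502685546875, 294.8768005371094), (255.08848571777344, 92.44426727294922), 17.449495315551758)
jar? 150 [598.14416563 321.92310731  96.94309837] [615.4317474  339.24851125 100.84024722]
```

Carrier is at (521.6, 295), yaw 17.5°. The empty cells are at (521.6, 295) and (442.4, 270). Bottle caps are at (443,-173) and (523,-318). Moving above the first bottle with the jaws turned along world y.

```bash
python3 -m handwheel '[[1.4,-3.35,0,0,0,0.0155,8.5],[1.4,-3.35,0,0,0,0.0155,8.5],[1.4,-3.35,0,0,0,0.0155,8.5],[1.4,-3.35,0,0,0,0.0155,8.5],[1.4,-3.35,0,0,0,0.0155,8.5],[1.4,-3.35,0,0,0,0.0155,8.5],[1.4,-3.35,0,0,0,0.0155,8.5],[1.4,-3.35,0,0,0,0.0155,8.5],[1.4,-3.35,0,0,0,0.0155,8.5],[1.4,-3.35,0,0,0,0.0155,8.5],[1.4,-3.35,0,0,0,0.0155,8.5],[1.4,-3.35,0,0,0,0.0155,8.5],[1.4,-3.35,0,0,0,0.0155,8.5],[1.4,-3.35,0,0,0,0.0155,8.5],[1.4,-3.35,0,0,0,0.0155,8.5],[1.4,-3.35,0,0,0,0.0155,8.5],[1.4,-3.35,0,0,0,0.0155,8.5],[1.4,-3.35,0,0,0,0.0155,8.5],[1.4,-3.35,0,0,0,0.0155,8.5],[0,0,0,0,0,0.0155,8.5]]' 40
cat >> h.py <<'E'
def look(name,zc=150,near=None,rad=60,box=None):
    c=cam(name); P=cloud(c); img=c[0]["img"].astype(int)
    m=(abs(P[...,2]-zc)<6)&(c[0]["depth"]>0)&(img.max(-1)<130)
    if near is not None: m&=np.hypot(P[...,0]-near[0],P[...,1]-near[1])<rad
    k,l,s,_=cv2.connectedComponentsWithStats(m.astype(np.uint8))
    for i in range(1,k):
        if s[i,4]>60:
            p=P[l==i]; (x,y),r=cv2.minEnclosingCircle(p[:,:2].astype(np.float32)); print(name,s[i,:4],"cap",round(x,1),round(y,1),"r",round(r,1),"z",round(np.median(p[:,2]),1))
    return c
E
python3 - <<'E'
from h import *
s=sensors.sense(); print(s["t"],s["tool_pos"],s["eef_rot"],s["joint_pos"])
c=look("wrist"); save(c,"w1")
c=look("top",near=(443,-173))
c=look("scene",near=(443,-173))
E
```

```text
t: 2.1
tool_pos: [427.8, -139.9, 230.8]
eef_rot: [0.006, 3.141, -0.002]
ft_force: [-0.2, 0.8, 0.6]
finger_gap: 85.2
2.1 [ 427.79189365 -139.90519188  230.84975311] [ 5.64833980e-03  3.14057420e+00 -2.37389233e-03] [-3.15274717e-01  1.31208091e-01 -3.05707255e-01  1.13245167e+00
 -1.12586761e-03 -3.11678515e-01]
wrist [241  63  54  56] cap 350.8 -175.4 r 17.9 z 149.9
wrist [ 39 176  57  48] cap 425.5 -326.8 r 18.8 z 149.9
wrist [253 197  48  47] cap 442.1 -173.1 r 18.0 z 149.9
wrist [ 81 293  46  22] cap 517.0 -316.7 r 16.2 z 149.4
wrist [108 394  24   6] cap 611.6 -321.3 r 9.4 z 146.3
scene [210 180  22  19] cap 443.6 -172.9 r 18.5 z 149.9
```

View pics/w1.png

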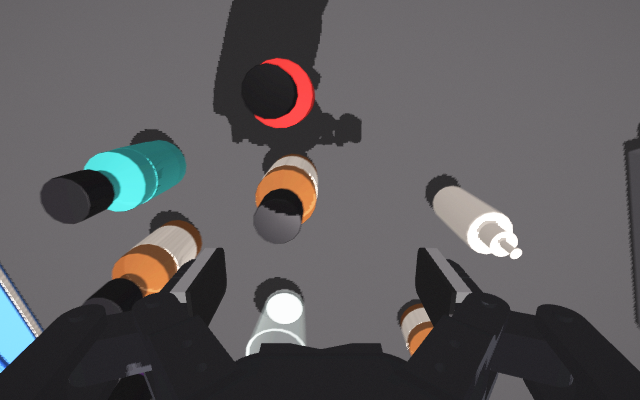

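Wrist view: the wanted bottle's cap is at (278,217), with red behind it at (270,92), and free space to both sides along the jaws. B is at (442.6,-173). I'll align, descend to TCP z≈117 and grip.

```bash
python3 -m handwheel '[[0.7,-1.6,0,0,0,0,8.5],[0.8,-1.7,0,0,0,0,8.5],[0,0,-2,0,0,0,8.5],[0,0,-2,0,0,0,8.5],[0,0,-2,0,0,0,8.5],[0,0,-1.4,0,0,0,8.5],[0,0,-1,0,0,0,8.5],[0,0,-1,0,0,0,8.5],[0,0,-1,0,0,0,8.5],[0,0,-1,0,0,0,8.5],[0,0,0,0,0,0,8.5],[0,0,0,0,0,0,8.5]]' && python3 -m handwheel '[[0,0,0,0,0,0,5],[0,0,0,0,0,0,4.2],[0,0,0,0,0,0,3],[0,0,0,0,0,0,3],[0,0,0,0,0,0,3],[0,0,0,0,0,0,3],[0,0,0,0,0,0,3],[0,0,0,0,0,0,3]]' 45
```

```text
t: 3.45
tool_pos: [441.0, -169.5, 117.2]
eef_rot: [0.001, -3.141, -0.0]
ft_force: [-0.3, -0.2, 0.4]
finger_gap: 84.9
t: 4.25
tool_pos: [441.6, -170.1, 117.8]
eef_rot: [0.0, 3.14, -0.002]
ft_force: [-0.6, -2.0, 5.4]
finger_gap: 34.8
```

```bash
python3 -m handwheel '[[0,0,0.3,0,0,0,3],[0,0,0.7,0,0,0,3],[0,0,1.5,0,0,0,3],[0,0,2,0,0,0,3],[0,0,2,0,0,0,3],[0,0,2,0,0,0,3],[0,0,2,0,0,0,3],[0,0,2,0,0,0,3],[0,0,2,0,0,0,3],[0,0,1.5,0,0,0,3],[0,0,0.7,0,0,0,3],[0,0,0.3,0,0,0,3],[0,0,0,0,0,0,3],[0,0,0,0,0,0,3]]'
python3 - <<'E'
from h import *
s=sensors.sense(); print(s["t"],s["tool_pos"],s["eef_rot"],s["finger_gap"],s["ft_force"],s["torque"])
c=cam("scene"); save(c,"s2")
E
```

```text
t: 5.65
tool_pos: [440.5, -169.2, 286.4]
eef_rot: [0.0, -3.14, -0.001]
ft_force: [-0.5, -0.4, -3.2]
finger_gap: 34.8
5.65 [ 440.48711023 -169.1925971   286.3929405 ] [ 4.87792493e-04 -3.13987439e+00 -1.26902566e-03] 34.82597938286102 [-0.49019397 -0.36347789 -3.17350335] [0.00810073 0.01234745 0.02687292]
```

View pics/s2.png

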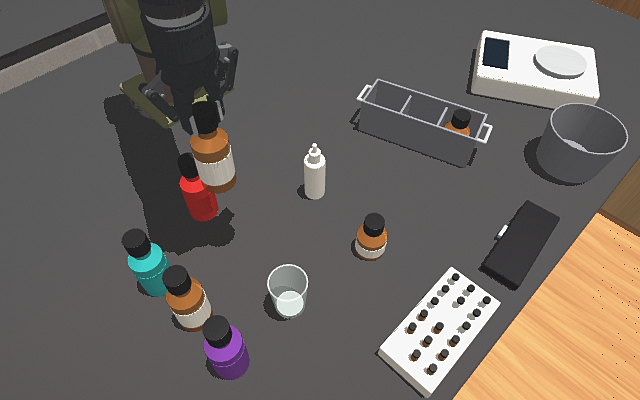

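Scene view: bottle hangs upright at (212,160), the others undisturbed. Carrying it to the −x cell.

```bash
python3 -m handwheel '[[0,0.8,0,0,0,0,3],[0,1.6,0,0,0,0,3],[0,2.4,0,0,0,0,3],[0,2.4,0,0,0,0,3],[0,2.4,0,0,0,0,3],[0,2.4,0,0,0,0,3],[0,2.4,0,0,0,0,3],[0,2.4,0,0,0,0,3],[0,2.4,0,0,0,0,3],[0,2.4,0,0,0,0,3],[0,2.4,0,0,0,0,3],[0,2.4,0,0,0,0,3],[0,2.4,0,0,0,0,3],[0,2.4,0,0,0,0,3],[0,2.4,0,0,0,0,3],[0,2.4,0,0,0,0,3],[0,2.4,0,0,0,0,3],[0,2.4,0,0,0,0,3],[0,1.9,0,0,0,0,3],[0,1.2,0,0,0,0,3]]' && python3 -m handwheel '[[0,0,0,0,0,0,3],[0,0,0,0,0,0,3],[0,0,0,0,0,0,3]]'
python3 - <<'E'
from h import *
s=sensors.sense(); print(s["t"],s["tool_pos"],s["finger_gap"],s["ft_force"],s["joint_pos"])
for n in("top","scene"):
    c=cam(n); P=cloud(c); img=c[0]["img"]; hsv=cv2.cvtColor(img,cv2.COLOR_RGB2HSV)
    T=s["tool_pos"]; near=np.hypot(P[...,0]-T[0],P[...,1]-T[1])<50
    m=near&(P[...,2]>165)&(P[...,2]<265)&(c[0]["depth"]>0); p=P[m]
    # body cylinder: circle fit to visible side points
    from scipy.optimize import least_squares
    for lo,hi in((172,205),(215,252)):
        q=p[(p[:,2]>lo)&(p[:,2]<hi)]
        if len(q)>40:
            r=least_squares(lambda a:np.hypot(q[:,0]-a[0],q[:,1]-a[1])-28,T[:2],loss="soft_l1"); print(n,lo,len(q),r.x.round(1))
    print(n,"zmin",p[:,2].min() if len(p) else None)
E
```

```text
t: 7.7
tool_pos: [440.4, 271.1, 286.8]
eef_rot: [0.003, -3.141, -0.0]
ft_force: [0.0, -0.6, -2.8]
finger_gap: 34.9
t: 8.0
tool_pos: [440.8, 268.6, 287.2]
eef_rot: [-0.001, -3.141, 0.001]
ft_force: [-1.0, -0.0, -1.4]
finger_gap: 34.8
8.0 [440.82416588 268.62235627 287.24355714] 34.78234723587595 [-0.96241523 -0.00198479 -1.44474027] [ 5.47504889e-01  2.28014117e-01 -3.59381431e-02  1.30754720e+00
 -3.68255773e-04  5.48114672e-01]
top 172 193 [441.5 266.8]
top 215 293 [441.4 267.3]
top zmin 169.19520143292263
scene 172 401 [441.8 266.8]
scene 215 528 [441.9 267.3]
scene zmin 169.4810573678254
```

Bottle is upright at (441.7,267), 3 mm off the cell centre. Correcting that and descending 150 mm first.

```bash
python3 -m handwheel '[[0.05,0.3,-0.5,0,0,0,3],[0,0,-1.5,0,0,0,3],[0,0,-2,0,0,0,3],[0,0,-2,0,0,0,3],[0,0,-2,0,0,0,3],[0,0,-1.5,0,0,0,3],[0,0,-1,0,0,0,3],[0,0,-1,0,0,0,3],[0,0,-1,0,0,0,3],[0,0,-1,0,0,0,3],[0,0,-1,0,0,0,3],[0,0,-0.5,0,0,0,3],[0,0,-0.5,0,0,0,3],[0,0,-0.3,0,0,0,3],[0,0,-0.2,0,0,0,3],[0,0,0,0,0,0,3],[0,0,0,0,0,0,3]]' && python3 -m handwheel '[[0,0,-0.1,0,0,0,3],[0,0,-0.1,0,0,0,3],[0,0,0,0,0,0,3],[0,0,0,0,0,0,3]]'
```

```text
t: 9.8
tool_pos: [441.8, 272.6, 127.6]
eef_rot: [-0.0, 3.141, 0.0]
ft_force: [-0.4, -0.7, -2.7]
finger_gap: 35.0
t: 10.2
tool_pos: [441.5, 272.5, 125.3]
eef_rot: [0.0, -3.142, 0.0]
ft_force: [-0.3, 0.2, -2.1]
finger_gap: 35.3
```

```bash
python3 -m handwheel '[[0,0,-0.1,0,0,0,3],[0,0,-0.05,0,0,0,3],[0,0,0,0,0,0,3],[0,0,0,0,0,0,3]]' && python3 -m handwheel '[[0,0,-0.05,0,0,0,3],[0,0,-0.05,0,0,0,3],[0,0,0,0,0,0,3],[0,0,0,0,0,0,3]]'
```

```text
t: 10.6
tool_pos: [441.5, 272.5, 123.8]
eef_rot: [0.0, -3.142, 0.0]
ft_force: [-0.5, -0.4, -2.4]
finger_gap: 35.3
t: 11.0
tool_pos: [441.6, 272.5, 122.9]
eef_rot: [-0.0, 3.141, 0.0]
ft_force: [0.6, -0.1, -1.2]
finger_gap: 35.1
```

```bash
python3 -m handwheel '[[0,0,-0.05,0,0,0,3],[0,0,0,0,0,0,3],[0,0,0,0,0,0,3]]' && python3 -m handwheel '[[0,0,-0.05,0,0,0,3],[0,0,0,0,0,0,3],[0,0,0,0,0,0,3]]'
```

```text
t: 11.3
tool_pos: [441.8, 272.5, 122.8]
eef_rot: [-0.0, 3.141, 0.0]
ft_force: [-1.2, -1.2, 3.6]
finger_gap: 34.8
t: 11.6
tool_pos: [442.0, 272.6, 122.8]
eef_rot: [-0.0, 3.14, 0.0]
ft_force: [-1.2, -1.8, 7.1]
finger_gap: 34.9
```

Floor contact confirmed (+7 N). Releasing gradually, then rising straight up.

```bash
python3 -m handwheel '[[0,0,0.05,0,0,0,3.4],[0,0,0,0,0,0,3.6],[0,0,0,0,0,0,3.8],[0,0,0,0,0,0,4.2],[0,0,0,0,0,0,5],[0,0,0,0,0,0,6],[0,0,0,0,0,0,7],[0,0,0,0,0,0,8],[0,0,0,0,0,0,8.5],[0,0,0,0,0,0,8.5],[0,0,0.5,0,0,0,8.5],[0,0,1,0,0,0,8.5],[0,0,2,0,0,0,8.5],[0,0,3,0,0,0,8.5],[0,0,3,0,0,0,8.5],[0,0,2,0,0,0,8.5],[0,0,0,0,0,0,8.5]]'
python3 - <<'E'
from h import *
print(sensors.sense()["tool_pos"])
c=look("scene",zc=155,near=(442,270)); save(c,"s3"); look("top",zc=155,near=(442,270)); look("scene",near=(523,-318)); look("wrist",zc=155,near=(442,270))
E
```

```text
t: 13.3
tool_pos: [443.6, 273.8, 241.4]
eef_rot: [-0.0, 3.135, 0.006]
ft_force: [-0.2, 0.3, -0.1]
finger_gap: 84.7
[443.58274119 273.76505434 241.43764826]
scene [383  64  18  13] cap 443.5 269.4 r 18.7 z 154.7
top [162 220  19  14] cap 442.2 269.3 r 17.9 z 155.0
scene [162 265  26  24] cap 523.8 -318.6 r 18.1 z 149.7
wrist [294 179  48  48] cap 442.4 269.6 r 17.9 z 154.9
```

View pics/s3.png

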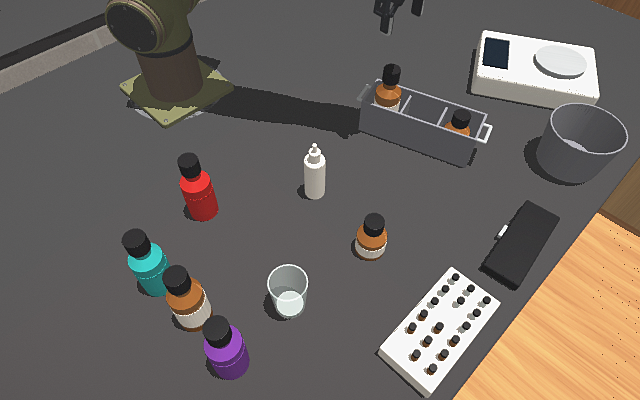

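Scene view: bottle one stands in its cell at (388,85), cap at (442.4,269.5), z 155. Now to the second bottle (camera (523.3,-318.4), which is tool ≈ (523,-315.5) given the ~3 mm y offset seen in both grasps).

```bash
python3 -m handwheel '[[0.4,-1.2,0,0,0,0,8.5],[0.4,-2.2,0,0,0,0,8.5],[0.4,-3.2,0,0,0,0,8.5],[0.4,-3.2,0,0,0,0,8.5],[0.4,-3.2,0,0,0,0,8.5],[0.4,-3.2,0,0,0,0,8.5],[0.4,-3.2,0,0,0,0,8.5],[0.4,-3.2,0,0,0,0,8.5],[0.4,-3.2,0,0,0,0,8.5],[0.4,-3.2,0,0,0,0,8.5],[0.4,-3.2,0,0,0,0,8.5],[0.4,-3.2,0,0,0,0,8.5],[0.4,-3.2,0,0,0,0,8.5],[0.4,-3.2,0,0,0,0,8.5],[0.4,-3.2,0,0,0,0,8.5],[0.4,-3.2,0,0,0,0,8.5],[0.4,-3.2,0,0,0,0,8.5],[0.4,-3.2,0,0,0,0,8.5],[0.4,-2.6,0,0,0,0,8.5],[0.4,-1.6,0,0,0,0,8.5]]' && python3 -m handwheel '[[0,0,0,0,0,0,8.5],[0,0,0,0,0,0,8.5],[0,0,0,0,0,0,8.5]]'
python3 - <<'E'
from h import *
print(sensors.sense()["tool_pos"],sensors.sense()["eef_rot"])
look("wrist",near=(523,-318)); look("scene",near=(523,-318)); look("top",near=(523,-318))
E
```

```text
t: 15.5
tool_pos: [520.3, -318.1, 235.8]
eef_rot: [-0.003, -3.139, -0.001]
ft_force: [0.6, 0.2, 0.2]
finger_gap: 84.9
t: 15.8
tool_pos: [520.8, -314.8, 236.8]
eef_rot: [0.001, -3.14, -0.001]
ft_force: [-0.9, -0.4, 0.1]
finger_gap: 85.0
[ 520.80376329 -314.79991563  236.81734418] [ 8.97833872e-04 -3.14026304e+00 -1.48671250e-03]
wrist [292 180  47  47] cap 523.0 -318.9 r 18.0 z 149.9
scene [162 265  26  24] cap 523.7 -318.3 r 18.3 z 149.7
top [470 176  20  19] cap 522.2 -317.9 r 18.0 z 150.0
```

```bash
python3 -m handwheel '[[0.2,-0.05,-1,0,0,0,8.5],[0,0,-2,0,0,0,8.5],[0,0,-2,0,0,0,8.5],[0,0,-2,0,0,0,8.5],[0,0,-1,0,0,0,8.5],[0,0,-1,0,0,0,8.5],[0,0,-1,0,0,0,8.5],[0,0,-1,0,0,0,8.5],[0,0,-0.9,0,0,0,8.5],[0,0,0,0,0,0,8.5],[0,0,0,0,0,0,8.5],[0,0,0,0,0,0,8.5]]' && python3 -m handwheel '[[0,0,0,0,0,0,5],[0,0,0,0,0,0,4.2],[0,0,0,0,0,0,3],[0,0,0,0,0,0,3],[0,0,0,0,0,0,3],[0,0,0,0,0,0,3],[0,0,0,0,0,0,3],[0,0,0,0,0,0,3]]' 45 && python3 -m handwheel '[[0,0,0.3,0,0,0,3],[0,0,0.7,0,0,0,3],[0,0,1.5,0,0,0,3],[0,0,2,0,0,0,3],[0,0,2,0,0,0,3],[0,0,2,0,0,0,3],[0,0,2,0,0,0,3],[0,0,2,0,0,0,3],[0,0,2,0,0,0,3],[0,0,1.5,0,0,0,3],[0,0,0.7,0,0,0,3],[0,0,0.3,0,0,0,3],[0,0,0,0,0,0,3],[0,0,0,0,0,0,3]]'
```

```text
t: 17.15
tool_pos: [524.0, -316.3, 118.9]
eef_rot: [-0.0, 3.141, -0.001]
ft_force: [-0.1, 0.2, -0.4]
finger_gap: 85.0
t: 17.95
tool_pos: [523.8, -316.4, 118.7]
eef_rot: [-0.0, 3.141, -0.001]
ft_force: [-0.0, -0.9, 3.2]
finger_gap: 34.8
t: 19.35
tool_pos: [523.1, -315.7, 287.2]
eef_rot: [0.0, -3.14, -0.002]
ft_force: [-0.5, 0.0, -2.7]
finger_gap: 34.9
```

```bash
python3 -m handwheel '[[0,1.2,0,0,0,0,3],[0,2.2,0,0,0,0,3],[0,3.4,0,0,0,0,3],[0,3.4,0,0,0,0,3],[0,3.4,0,0,0,0,3],[0,3.4,0,0,0,0,3],[0,3.4,0,0,0,0,3],[0,3.4,0,0,0,0,3],[0,3.4,0,0,0,0,3],[0,3.4,0,0,0,0,3],[0,3.4,0,0,0,0,3],[0,3.4,0,0,0,0,3],[0,3.4,0,0,0,0,3],[0,3.4,0,0,0,0,3],[0,3.4,0,0,0,0,3],[0,3.4,0,0,0,0,3],[0,3.4,0,0,0,0,3],[0,3.4,0,0,0,0,3],[-0.1,2.3,0,0,0,0,3],[-0.05,1.25,0,0,0,0,3]]' && python3 -m handwheel '[[0,0,0,0,0,0,3],[0,0,0,0,0,0,3],[0,0,0,0,0,0,3],[0,0,0,0,0,0,3]]'
python3 - <<'E'
from h import *
from scipy.optimize import least_squares
s=sensors.sense(); T=s["tool_pos"]; print(s["t"],T,s["finger_gap"])
for n in("top","scene"):
    c=cam(n); P=cloud(c)
    m=(np.hypot(P[...,0]-T[0],P[...,1]-T[1])<50)&(P[...,2]>162)&(P[...,2]<265)&(c[0]["depth"]>0); p=P[m]
    for lo,hi in((172,205),(215,252)):
        q=p[(p[:,2]>lo)&(p[:,2]<hi)]
        if len(q)>40: print(n,lo,len(q),least_squares(lambda a:np.hypot(q[:,0]-a[0],q[:,1]-a[1])-28,T[:2],loss="soft_l1").x.round(1))
    print("zmin",p[:,2].min())
E
```

```text
t: 21.35
tool_pos: [520.8, 299.8, 287.5]
eef_rot: [0.004, -3.14, -0.0]
ft_force: [0.5, -0.2, -3.2]
finger_gap: 35.1
t: 21.75
tool_pos: [522.2, 296.3, 288.5]
eef_rot: [0.002, 3.142, -0.0]
ft_force: [0.8, 0.6, -3.4]
finger_gap: 35.0
21.75 [522.17319127 296.25233706 288.51198872] 34.97835156235371
top 172 213 [521.5 295. ]
top 215 322 [521.4 295.4]
zmin 169.8796811751997
scene 172 410 [521.8 295.2]
scene 215 554 [521.8 295.6]
zmin 169.35893484497777
```

Bottle two is centred over the middle cell and upright. Descending.

```bash
python3 -m handwheel '[[0,0,-0.5,0,0,0,3],[0,0,-1.5,0,0,0,3],[0,0,-2,0,0,0,3],[0,0,-2,0,0,0,3],[0,0,-2,0,0,0,3],[0,0,-1.5,0,0,0,3],[0,0,-1,0,0,0,3],[0,0,-1,0,0,0,3],[0,0,-1,0,0,0,3],[0,0,-1,0,0,0,3],[0,0,-1,0,0,0,3],[0,0,-0.5,0,0,0,3],[0,0,-0.5,0,0,0,3],[0,0,-0.3,0,0,0,3],[0,0,-0.2,0,0,0,3],[0,0,0,0,0,0,3],[0,0,0,0,0,0,3]]' && python3 -m handwheel '[[0,0,-0.1,0,0,0,3],[0,0,-0.1,0,0,0,3],[0,0,0,0,0,0,3],[0,0,0,0,0,0,3]]'
```

```text
t: 23.55
tool_pos: [522.2, 297.6, 128.6]
eef_rot: [-0.0, 3.141, 0.0]
ft_force: [-0.4, 0.1, -2.6]
finger_gap: 34.5
t: 23.95
tool_pos: [522.0, 297.5, 126.3]
eef_rot: [0.0, -3.142, -0.0]
ft_force: [0.6, -0.5, -2.3]
finger_gap: 35.1
```

```bash
python3 -m handwheel '[[0,0,-0.1,0,0,0,3],[0,0,-0.05,0,0,0,3],[0,0,-0.05,0,0,0,3],[0,0,0,0,0,0,3],[0,0,0,0,0,0,3]]' && python3 -m handwheel '[[0,0,-0.05,0,0,0,3],[0,0,0,0,0,0,3],[0,0,0,0,0,0,3]]'
```

```text
t: 24.45
tool_pos: [522.1, 297.5, 124.3]
eef_rot: [0.0, -3.142, -0.0]
ft_force: [0.4, -0.8, -3.6]
finger_gap: 35.0
t: 24.75
tool_pos: [522.1, 297.5, 123.8]
eef_rot: [-0.0, 3.142, 0.0]
ft_force: [-0.1, 0.3, -2.4]
finger_gap: 34.9
```

```bash
python3 -m handwheel '[[0,0,-0.05,0,0,0,3],[0,0,0,0,0,0,3],[0,0,0,0,0,0,3]]'
```

```text
t: 25.05
tool_pos: [522.3, 297.5, 123.7]
eef_rot: [-0.0, 3.141, 0.0]
ft_force: [0.2, 0.1, 1.6]
finger_gap: 34.8
```

Touching now (−2.4 → +1.6 N). One slight extra step, then release and rise.

```bash
python3 -m handwheel '[[0,0,-0.03,0,0,0,3],[0,0,0,0,0,0,3.4],[0,0,0,0,0,0,3.6],[0,0,0,0,0,0,3.8],[0,0,0,0,0,0,4.2],[0,0,0,0,0,0,5],[0,0,0,0,0,0,6],[0,0,0,0,0,0,7],[0,0,0,0,0,0,8],[0,0,0,0,0,0,8.5],[0,0,0,0,0,0,8.5],[0,0,0.5,0,0,0,8.5],[0,0,1,0,0,0,8.5],[0,0,2,0,0,0,8.5],[0,0,3,0,0,0,8.5],[0,0,3,0,0,0,8.5],[0,0,3,0,0,0,8.5],[0,0,2,0,0,0,8.5],[0,0,0,0,0,0,8.5],[0,0,0,0,0,0,8.5]]'
python3 - <<'E'
from h import *
for n in("scene","top","wrist"):
    c=look(n,zc=155,near=(482,282),rad=90)
    if n=="scene": save(c,"s4")
    look(n,zc=97,near=(601,320),rad=30)
E
```

```text
t: 27.05
tool_pos: [522.3, 297.6, 268.7]
eef_rot: [-0.0, 3.14, 0.001]
ft_force: [-0.4, -0.7, -0.4]
finger_gap: 84.9
scene [383  64  18  13] cap 442.7 269.1 r 18.4 z 154.7
scene [422  75  18  14] cap 522.6 294.8 r 19.4 z 154.7
scene [453 109  18  14] cap 598.2 321.4 r 19.0 z 96.6
top [152 174  19  18] cap 521.6 295.6 r 18.1 z 155.0
top [162 215  19  19] cap 442.4 269.6 r 17.9 z 154.9
top [160 145  11  17] cap 598.0 319.4 r 17.3 z 96.7
wrist [262  66  47  50] cap 442.7 269.6 r 17.9 z 154.9
wrist [298 170  43  44] cap 521.6 295.2 r 17.9 z 154.9
wrist [329 230  33  33] cap 597.3 321.9 r 17.9 z 96.8
```

View pics/s4.png

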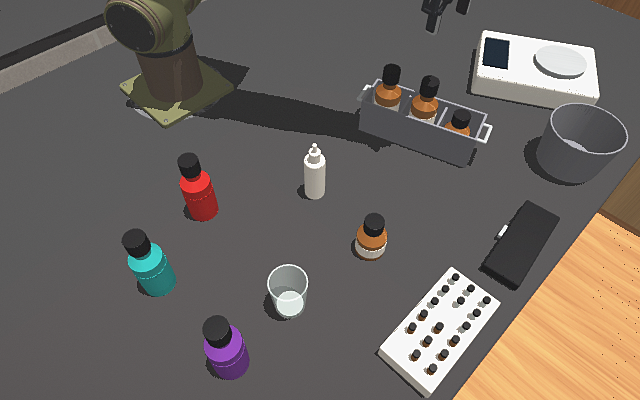

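Scene view: both tall bottles stand upright in their cells (caps at (391,75) and (429,87)). The short jar is still in its cell at (460,120), and everything else is untouched. The gripper is clear.

```bash
python3 -c "
from rig import env
print(env.sign_off())"
```

```text
the job is handed in; nothing more can be done
None
```

Both tall amber bottles are standing upright in the two empty cells of the carrier, one in each. I handed the job in at about 27 s, with no verdict reported.

- **Handling:** I gripped each bottle by its cap from above and carried it upright with about 170 mm of clearance. I lowered each one in small steps until the wrist force showed floor contact (up to about 7 N), then released it slowly.
- **Last checks:** All three cameras put the caps at about (442.5, 269.5) and (521.7, 295.2), with tops at 155 mm. That matches a bottle standing on the 5 mm floor, within about 1 mm of each cell centre. The short jar is still in its end cell, and the gripper is open and clear above, reading about zero force. The last scene view showed nothing else moved.
- **Disagreement:** The arm's y reading was about 2–3 mm higher than the cameras throughout. I allowed for it, and it is well inside the 11 mm of clearance in each cell. No check failed.

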